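# Push a sign blank under the spring guard of a bench borer

## Robot

A 6-joint arm with a two-finger parallel gripper is mounted at the origin on the work surface. World frame = base frame: x ahead of the robot, y to its left, z up, the work surface at z = 0. Lengths are in mm, angles in rad, forces in N, time in s.
With the tool pointing down it reaches from about 250 to 725 mm from the base axis. Payload 4 kg.
Tool frame: the origin (TCP) lies between the finger pads; the fingertips stand arm.nose_length ahead of it and the grasp point (between the pads) lies 6 mm ahead of it (arm.nose_length is the distance from the TCP to the fingertips, in mm); x points along the fingers, y is the direction in which the jaws open and shut, and the axes are right-handed (so a half turn about x gives the same grasp; the last joint's range is limited). The gripper opens to 85 mm and grips with 20 to 120 N. Pads are 22 mm wide; open, the fingers measure 114 mm over their backs; the gripper's body (76 mm by 85 mm) begins 54 mm behind the grasp point. The pads swing forward as they close: fully open they stand 13 mm farther back than shut.
Start: joints at [1.293, 0.241, 0.005, 1.335, 0, 1.571], TCP at [137.118, 480.831, 256.306] pointing down, gripper open.
Joint ranges: [-2.72, 2.72], [-1.05, 1.87], [-1.09, 1.28], [-1.99, 2.15], [-1.42, 1.44], [-3.14, 3.14]. Speed limits (rad/s): [2.79, 2.79, 3.14, 3.14, 3.14, 3.14].

## Interface

Orientations are given as a unit quaternion [x, y, z, w].
In Python, from bench import arm gives the robot as it stands.
- The arm moves only by the tool drive_tool, never from a script. Its argument "plan" is a list of rows, each an object with "fingers": the opening, from -1 (shut) to 1 (fully open), so that 0 is half open; "travel": the shift along the tool's x, y, z in m, a list of three; "spin": the turn about the tool's x in rad. In form: [{"fingers": fingers, "travel": [x, y, z], "spin": spin}, ...]. A call has exactly 5 rows; each row is the pose to reach, as a shift and turn from the pose commanded when the call began, along the tool's axes at that moment; what a row does not reach only later rows make up. A row lasts 1/10 s, in which the tool goes at most 50 mm and 8.59 degrees, less where a joint would pass 70% of its speed; a pose out of reach is approached as far as the arm can. A call with a gripper value outside its range is refused whole. The fingers move at their own pace and stop on an object; the grip force is fixed at half the most. Time passes only in rows, so rows that repeat a pose let the fingers close, or fill a call up. It gives the time, the measured TCP pose, the force and the opening at its end, in the units of the state.
- arm.get_state(): the state, without advancing time (a new reading comes with each control period).
- arm.get_image(name): name is "scene" or "top" or "wrist"; returns (picture, depth): 420x560x3 uint8, red, green, blue; 420x560 float32, mm along the optical axis (not along the pixel's ray), 0 where there is no reading.
- arm.camera_model(name): a dict with "K" (3x3 intrinsics, pixels), "R" (3x3) and "t" (3): a world point X has camera coordinates R X + t; the wrist camera has in their place "hand_eye" (4x4, takes a point from camera to tool coordinates, whose origin is the TCP and whose axes are the tool frame's). Camera axes: x right, y down, z forward; pixel columns grow to the right and rows downward; lengths in mm; the calibration is good to about 2 mm. The wrist camera is an equidistant fisheye: a pixel r from the principal point sees the ray r / f radians off the axis. A picture is of the moment at which its call begins: read the wrist's pose just before it. camera_model takes no time and is no camera call.
- arm.sign_off(): hands the job in, once; it reports no verdict.
The state is a dict: "time": time; "joints": joint angles; "dq": joint speeds; "effort": joint torques, N m; "eef_pos": TCP position; "tcp_rot": TCP orientation; "wrist_force": force on the tool from outside, world axes, zero at the start; "ft_torque": the same for the moment, N m; "width": finger opening in mm.
Only numpy, scipy, OpenCV 4.12 (cv2) and the standard library are available. Lean on these libraries where they do the work, as an engineer would, in place of code of your own. Each camera call takes 0.05 s, during which the arm holds its last target.

## Task

Press the orange plate of the bench borer down with one fingertip to swing its yellow spring guard wide open, and keep it open while the other fingertip pushes the pale wooden blank along the channel, under the guard, fully home against the dark end stop. Only then let the plate go, so that the guard springs down and rests on the blank, and take the hand away. Only push the blank, never lift it, and leave everything else lying about where it is.

Things in the scene. Friction and masses are not known exactly. Their poses are not given: they have to be found in the camera images.
- station: Bench borer fixed to the table. Origin: at table height on its channel's centre line; x = push direction, y = left, z up. Below, mm in this frame. Grey bed, top z 15, x -190..85, y -115..58; y under -45 is an open deck with odds and ends. Two guides (z 15..27, inner faces y -31.5 and 31.5, x -185..60) form the channel, open at low x. Blue motor behind the stop to x 200, z 88.
- stop (a point): Middle of the end stop's face that the blank must meet, at bed height (borer frame 60, 0, 15 mm); axes as the borer's. The stop is a dark steel wall across the channel, 12 mm thick, its top 45 mm above the table.
- guard (a joint): Angle (rad) of the sprung guard: 0 shut (start), grows as it opens, limit 0.75. All in one piece: yellow flap with lip on the channel side of the hinge, orange plate on the other; pressing the plate down lifts the flap. The blank passes under the lip above 0.22 rad, with 6 mm to spare at 0.3, 17 mm at 0.5. Resting on the blank it reads about 0.2. It springs back when let go.
- hinge (a point): Middle of the guard's hinge line, which runs along the borer's x at borer frame y 50, z 50 mm. The see-through yellow flap spans x 10..58, y -34..46, z 48..52 mm when shut; at 0.5 rad its far edge stands 92 mm above the table.
- plate (a point): Centre of the top of the orange press plate, 135 x 55 x 6 mm, borer frame x -180..-45. Shut, it slopes: 34 mm above the table at its inner edge (y 70), 60 mm at its outer edge (y 118). At 0.5 rad it is level, top 26 mm above the table, y 60..115, with no bed beneath. It takes about 4 N at first, 7 N at 0.5 rad. A fingertip can slide along it in x while holding it down.
- lip (a point): Middle of the lower edge of the opaque yellow lip under the flap's low-x edge; the lip bars the channel when shut: borer frame x 10..16, y -32..0, lower edge 27 mm above the table.
- blank: Pale pine sign blank, 110 x 60 x 22 mm (x, y, z), about 0.09 kg, loose on the bed in the channel in front of the guard, top 37 mm above the table. Origin: centre of its underside; x along its length towards the stop; its near end face is 55 mm behind the origin and starts at borer x -148..-118 mm.
- blank_front (a point): Middle of the lower edge of the blank's leading end (55 mm ahead of its origin); it meets stop when the blank is home.
- spare: Dark walnut spare blank, 110 x 60 x 22 mm, lying on the table right of the borer. To be left alone.
- jaw_pad: Black rubber clamp-jaw pad, 30 x 18 x 18 mm, lying on the right-hand deck of the borer. To be left alone.
- bit_case: Clear plastic router-bit case with grey cap, 60 x 18 x 14 mm, lying on the right-hand deck of the borer. To be left alone.
- screwdriver: Red-handled screwdriver lying on the table left of the borer. To be left alone.
- square: Blue try square with steel blade lying flat on the table left of the borer, stock 105 x 22 x 14 mm, blade 22 mm wide and 130 mm long. To be left alone.
- can_yellow: Tin with yellow label, 86 mm across, 105 mm tall, standing at the side of the table. To be left alone.
- can_red: Tin with red label, 76 mm across, 85 mm tall, standing at the side of the table. To be left alone.
- bottle: Clear drinking bottle, 66 mm across, 200 mm tall, standing at the side of the table. To be left alone.
Mind the look-alikes: they are no part of the job. Of the things like the blank, leave any that is pink; of the rest the larger one is meant.

How it is judged (in metres and radians):
On the way, in this order (a step that is already met when the one before it is completed fails the run):
1. the guard is held wide open while the blank is still in front of it (value of joint guard above 0.32 rad and x of blank_front in the frame of stop below -0.045 m), for 0.2 s.
2. the blank is home against the stop with the guard still held open (value of joint guard above 0.28 rad and x of blank_front in the frame of stop above -0.004 m and angle between the x axis of blank and the x axis of station, either way round below 0.08 rad), for 0.2 s.
At the end, for the whole second after the job is handed in: The blank lies flat on the bed at rest, its leading end within 4 mm of the end stop and square to it (0.08 rad), and the released guard rests on top of it (guard angle 0.12 to 0.27 rad) (x of blank_front in the frame of stop above -0.004 m and angle between the x axis of blank and the x axis of station, either way round below 0.08 rad and value of joint guard between 0.12 and 0.27 rad and height (world z) of blank below 0.019 m and angle between blank's own z axis and vertical below 0.06 rad and linear speed of blank below 0.01 m/s); the robot touches nothing.
It fails at once if the guard is let down (below 0.23 rad) while the blank is partly under it and more than 8 mm short of the stop (value of joint guard below 0.23 rad and x of blank_front in the frame of stop between -0.04 and -0.008 m).
It fails at once if the blank is lifted or tipped (more than 8 mm off the bed or 0.2 rad) (height (world z) of blank above 0.023 m or angle between blank's own z axis and vertical above 0.2 rad).
It fails at once if one of the other things is moved by more than 20 mm (distance of any of spare, jaw_pad, bit_case, screwdriver, square, can_yellow, can_red, bottle from where it was at the start of the episode above 0.02 m).
It also fails if it takes over 45 s, if anything falls off the work surface, if the arm or the gripper's body presses on something with over 40 N, if the wrist force passes 120 N, or if a joint passes its speed limit or range.

## Working session

There is one attempt and no reset: what is moved stays moved. The work goes in short steps, Python scripts to look and compute and a tool call to move; the robot and the scene stay as the last step left them, time stands still between calls to the robot, and variables do not carry over. Pictures are saved under pics/ and viewed, and the job is handed in when it is done.

Besides the shell and the picture viewer there is one more tool, called after "Request:" by a JSON object that holds its "fn" and its "kwargs". drive_tool: Moves the arm, as the interface text tells. Its arguments: {"type":"object","properties":{"plan":{"type":"array"}},"required":["plan"]}

```bash
mkdir -p pics; ls; python3 - <<'E'
from bench import arm
import cv2,numpy as np
s=arm.get_state();print(s);print(arm.nose_length)
for n in ("scene","top"):
    p,d=arm.get_image(n);cv2.imwrite(f"pics/{n}0.png",p[:,:,::-1]);np.save(f"pics/{n}0.npy",d);np.save(f"pics/{n}0rgb.npy",p)
    print(n,arm.camera_model(n))
print(arm.camera_model("wrist"))
E
```

```text
pics
{'time': 0.0, 'joints': array([1.29301693e+00, 2.41433493e-01, 3.70365511e-03, 1.33517579e+00,
       6.91151036e-06, 1.57080564e+00]), 'dq': array([-0.00062818, -0.00122438,  0.0011213 ,  0.00072723,  0.00025935,
       -0.00106624]), 'effort': array([ 7.17990060e-04, -3.72319794e+01,  2.52405971e+01,  1.69859984e-02,
       -1.57608565e-04,  7.22133564e-06]), 'eef_pos': array([136.94947111, 480.27595444, 255.39479252]), 'tcp_rot': array([ 0.09715938,  0.70040239, -0.09863584,  0.70019106]), 'wrist_force': array([-0.56717414,  0.09965063, -0.03198014]), 'ft_torque': array([-0.02721334,  0.0085264 , -0.04261624]), 'width': 85.60404127865299}
25.0
scene {'K': array([[517.09208957,   0.        , 265.45082169],
       [  0.        , 517.09208957, 209.4456849 ],
       [  0.        ,   0.        ,   1.        ]]), 'R': array([[-0.83163003,  0.55528508,  0.00706921],
       [ 0.46754339,  0.70697808, -0.53064599],
       [-0.29965758, -0.43799598, -0.84756408]]), 't': array([ 460.29479517, -211.69680813, 2126.54023753])}
top {'K': array([[432.32725942,   0.        , 281.24946269],
       [  0.        , 432.32725942, 208.21527084],
       [  0.        ,   0.        ,   1.        ]]), 'R': array([[-0.1404096 , -0.99007765, -0.00560222],
       [-0.97003927,  0.13869648, -0.19946702],
       [ 0.19826485, -0.02257271, -0.97988853]]), 't': array([  51.90348866,  532.60278974, 1178.64683184])}
{'K': array([[325.1922621 ,   0.        , 280.15941371],
       [  0.        , 325.1922621 , 207.65969383],
       [  0.        ,   0.        ,   1.        ]]), 'hand_eye': array([[ 5.79421510e-04, -2.89046547e-01,  9.57314869e-01,
        -1.18096653e+02],
       [ 9.99999787e-01, -1.21227544e-04, -6.41859653e-04,
         4.03844022e-01],
       [ 3.01580247e-04,  9.57315036e-01,  2.89046415e-01,
        -7.28721771e+01],
       [ 0.00000000e+00,  0.00000000e+00,  0.00000000e+00,
         1.00000000e+00]])}
```

View pics/scene0.png

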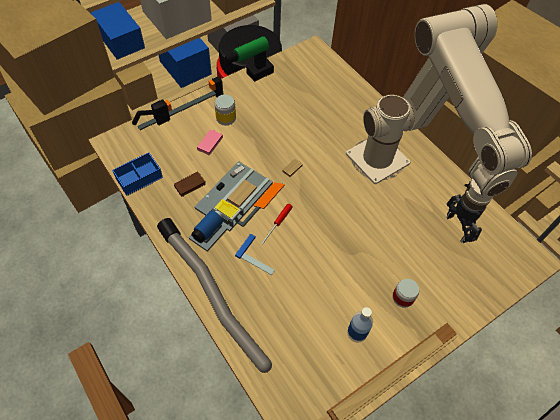

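View pics/top0.png

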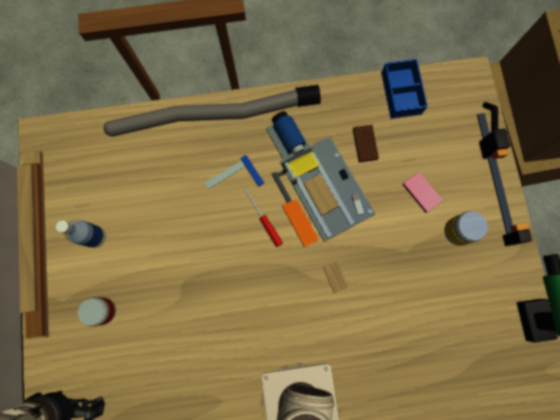

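```bash
cat > h.py <<'E'
import numpy as np,cv2
from bench import arm
CM={n:arm.camera_model(n) for n in("scene","top")}
def ray(n,u,v):
    m=CM[n];d=m["R"].T@np.linalg.inv(m["K"])@np.array([u,v,1.]);return -m["R"].T@m["t"],d
def onz(n,u,v,z):
    o,d=ray(n,u,v);return o+d*(z-o[2])/d[2]
def proj(n,X):
    m=CM[n];c=m["R"]@np.asarray(X,float)+m["t"];p=m["K"]@c;return p[:2]/p[2]
E
python3 - <<'E'
from h import *
p=np.load("pics/top0rgb.npy")[100:260,240:400,::-1]
cv2.imwrite("pics/topc.png",cv2.resize(p,(640,640)[::-1] if 0 else (600,600),interpolation=cv2.INTER_CUBIC))
p=np.load("pics/scene0rgb.npy")[150:260,180:310,::-1]
cv2.imwrite("pics/scenec.png",cv2.resize(p,(700,592),interpolation=cv2.INTER_CUBIC))
for u,v in [(322,193),(335,277),(423,191),(366,142),(300,223),(286,129)]: print(onz("top",u,v,37))
E
```

```text
[ 565.95018299 -147.80637235   37.        ]
[ 322.26809787 -145.37930751   37.        ]
[ 530.23673057 -439.39965306   37.        ]
[ 701.62537762 -302.37338237   37.        ]
[487.51572262 -71.27160169  37.        ]
[776.27501929 -72.27947669  37.        ]
```

View pics/topc.png

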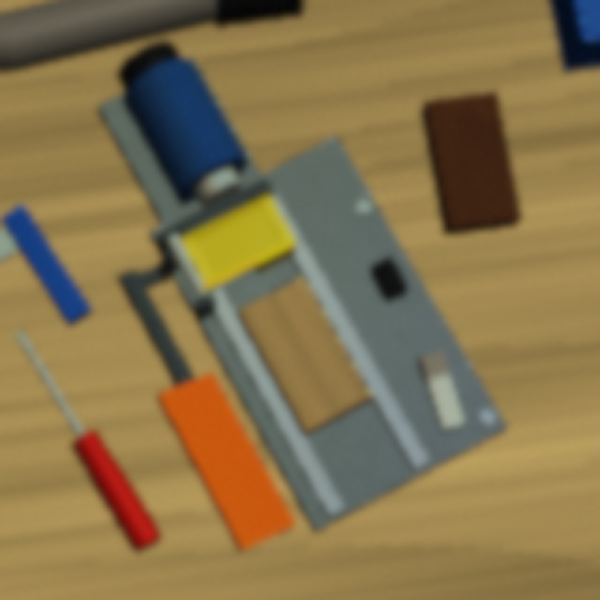

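View pics/scenec.png

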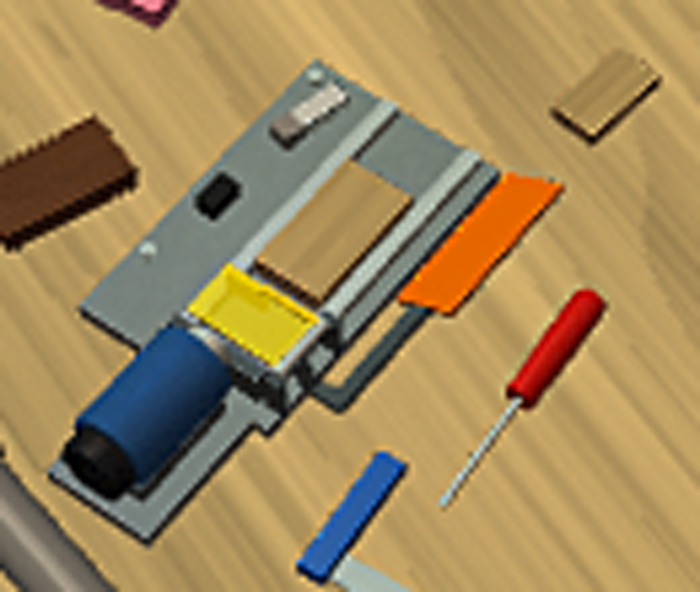

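```bash
cat > fit.py <<'E'
from h import *
from scipy.optimize import least_squares
T=[((-190,58,15),(316,530)),((-190,-115,15),(505,428)),((85,-115,15),(337,138)),((-45,118,60),(160,397)),((-45,70,34),(212,376)),((-180,118,60),(243,549)),((-180,70,34),(294,522))]
S=[((-190,-115,15),(318,60)),((85,-115,15),(80,310)),((-180,70,34),(507,172)),((-180,118,60),(563,187)),((-45,118,60),(450,313)),((-45,70,34),(400,298))]
obs=[("top",a,(240+(b[0]+.5)/3.75-.5,100+(b[1]+.5)/3.75-.5)) for a,b in T]+[("scene",a,(180+(b[0]+.5)/5.385-.5,150+(b[1]+.5)/5.382-.5)) for a,b in S]
def W(q,a):
    c,s=np.cos(q[2]),np.sin(q[2]);return np.array([q[0]+c*a[0]-s*a[1],q[1]+s*a[0]+c*a[1],a[2]])
def res(q,o=obs): return np.concatenate([proj(n,W(q,a))-b for n,a,b in o])
if __name__=="__main__":
    for o in (obs,obs[:7],obs[7:]):
        r=least_squares(res,[600,-130,0.3],args=(o,),x_scale=[10,10,.1]);print(r.x,np.round(r.fun.reshape(-1,2),1).tolist())
    q=least_squares(res,[600,-130,0.3],x_scale=[10,10,.1]).x
    for c in [(240,311),(300,279),(370,401),(312,431)]:
        p=onz("top",240+c[0]/3.75,100+c[1]/3.75,37);d=p[:2]-q[:2];cc,s=np.cos(q[2]),np.sin(q[2]);print("blank",cc*d[0]+s*d[1],-s*d[0]+cc*d[1])
E
python3 fit.py
```

```text
[ 6.26698238e+02 -1.20976953e+02  3.50449178e-01] [[-0.5, 0.3], [0.6, -0.2], [-0.7, -1.1], [-0.9, -1.0], [-0.1, -1.2], [-0.1, 0.2], [0.6, 0.6], [0.0, -0.5], [0.2, -0.9], [0.7, -0.2], [0.6, -0.8], [0.7, -0.3], [-0.2, -0.2]]
[ 6.25773033e+02 -1.21416162e+02  3.48992827e-01] [[-0.4, 0.7], [0.8, 0.2], [-0.4, -0.8], [-0.7, -0.7], [0.0, -0.9], [-0.0, 0.5], [0.7, 0.9]]
[ 6.28922728e+02 -1.19565502e+02  3.52860232e-01] [[-0.4, -0.1], [-0.2, -0.3], [0.3, 0.2], [0.3, -0.4], [0.5, 0.2], [-0.5, 0.3]]
blank -14.972431347351211 27.233837155705718
blank -14.50434859223167 -26.581113416443323
blank -125.16163185788297 -26.545538022581574
blank -124.56542414390442 24.31902038457894
```

```bash
cat >> h.py <<'E'
from scipy.spatial.transform import Rotation as Ro
Q=np.array([626.7,-121.0,0.350])
def b2w(a):
    c,s=np.cos(Q[2]),np.sin(Q[2]);return np.array([Q[0]+c*a[0]-s*a[1],Q[1]+s*a[0]+c*a[1],a[2]])
def w2b(p):
    c,s=np.cos(Q[2]),np.sin(Q[2]);d=np.asarray(p)-[Q[0],Q[1],0];return np.array([c*d[0]+s*d[1],-s*d[0]+c*d[1],d[2]])
def go(tb,yawflip=0):
    s=arm.get_state();R=Ro.from_quat(s["tcp_rot"]).as_matrix()
    print("t",round(s["time"],2),"tcp borer",np.round(w2b(s["eef_pos"]),1),"F",np.round(s["wrist_force"],1),"w",round(s["width"],1))
    print("tool y in borer",np.round(Ro.from_euler("z",-Q[2]).apply(R[:,1]),3),"x",np.round(R[:,0],3),"z",np.round(R[:,2],3))
    print("travel",np.round(R.T@(b2w(tb)-s["eef_pos"]),1))
    y=Ro.from_euler("z",-Q[2]).apply(R[:,1]);a=np.arctan2(y[0],y[1])  # borer yaw of tool y rel +y is -a
    z=Ro.from_euler("z",-Q[2]).apply(R[:,2])
    for t in(1,-1):
        # solve spin so tool y -> t*ey : y cos+z sin
        print("spin to y*",t,np.round(np.arctan2(t*z[1],t*y[1]),3))
E
python3 - <<'E'
from h import *
go((-160,45,230));print(onz("top",80,233,0),onz("top",95,312,0)); print(arm.get_state()["joints"])
E
```

```text
t 0.1 tcp borer [-253.8  732.8  255.5] F [ 1.2 -0.2 -0.4] w 85.5
tool y in borer [ 0.587  0.809 -0.002] x [-0.001 -0.002 -1.   ] z [ 0.962 -0.274 -0.   ]
travel [  26.4 -501.5  479.9]
spin to y* 1 -0.628
spin to y* -1 2.514
[555.64844125 573.49495586   0.        ] [322.09600652 542.06573109   0.        ]
[1.29301092e+00 2.41328085e-01 3.86811774e-03 1.33521553e+00
 2.51025637e-05 1.57078702e+00]
```

Request:
{"fn": "drive_tool", "kwargs": {"plan": [{"fingers": 1, "travel": [0, -0.036, 0.034], "spin": 0}, {"fingers": 1, "travel": [0, -0.072, 0.068], "spin": 0}, {"fingers": 1, "travel": [0, -0.108, 0.103], "spin": 0}, {"fingers": 1, "travel": [0, -0.144, 0.138], "spin": 0}, {"fingers": 1, "travel": [0, -0.18, 0.172], "spin": 0}]}}

```text
time: 0.6
eef_pos: [253.4, 258.7, 256.0]
tcp_rot: [0.097, 0.7, -0.098, 0.7]
wrist_force: [1.3, 0.5, 0.9]
width: 85.5
```

Request:
{"fn": "drive_tool", "kwargs": {"plan": [{"fingers": 1, "travel": [0, -0.036, 0.034], "spin": 0}, {"fingers": 1, "travel": [0, -0.072, 0.068], "spin": 0}, {"fingers": 1, "travel": [0, -0.108, 0.103], "spin": 0}, {"fingers": 1, "travel": [0, -0.144, 0.138], "spin": 0}, {"fingers": 1, "travel": [0, -0.18, 0.172], "spin": 0}]}}

```text
time: 1.1
eef_pos: [369.5, 38.3, 256.3]
tcp_rot: [0.098, 0.7, -0.098, 0.7]
wrist_force: [1.6, 0.6, -0.6]
width: 85.9
```

Request:
{"fn": "drive_tool", "kwargs": {"plan": [{"fingers": 1, "travel": [0, -0.036, 0.034], "spin": -0.12}, {"fingers": 1, "travel": [0, -0.072, 0.068], "spin": -0.25}, {"fingers": 1, "travel": [0, -0.108, 0.103], "spin": -0.38}, {"fingers": 1, "travel": [0, -0.142, 0.136], "spin": -0.51}, {"fingers": 1, "travel": [0, -0.142, 0.136], "spin": -0.628}]}}

```text
time: 1.6
eef_pos: [462.6, -137.5, 255.4]
tcp_rot: [-0.124, 0.696, 0.123, 0.696]
wrist_force: [0.3, -0.1, -0.1]
width: 85.3
```

```bash
python3 - <<'E'
from h import *
go((-160,45,230));s=arm.get_state();print(s["joints"],s["eef_pos"],s["tcp_rot"])
p,d=arm.get_image("wrist");cv2.imwrite("pics/w1.png",p[:,:,::-1]);np.save("pics/w1d.npy",d)
E
```

```text
t 1.6 tcp borer [-159.8   40.8  255.4] F [ 0.3 -0.1 -0.1] w 85.3
tool y in borer [-0.001  1.    -0.001] x [ 0.    -0.001 -1.   ] z [ 0.939  0.344 -0.   ]
travel [25.4  4.3 -0.1]
spin to y* 1 0.001
spin to y* -1 -3.141
[-2.88345395e-01  2.06233015e-01 -4.15145208e-02  1.32264813e+00
 -1.06100289e-03 -6.39208257e-01] [ 462.57166035 -137.51239252  255.42306543] [-0.12381221  0.69629465  0.12301448  0.69621242]
```

View pics/w1.png

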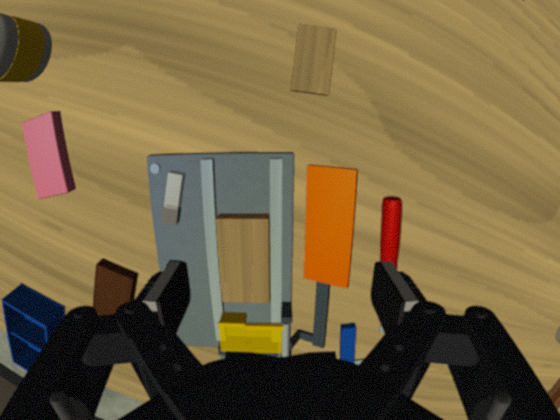

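```bash
cat >> h.py <<'E'
def wray(u,v,pos,quat):
    m=arm.camera_model("wrist");K=m["K"];x=np.array([u-K[0,2],v-K[1,2]]);r=np.hypot(*x);th=r/K[0,0]
    d=np.array([*(x/r*np.sin(th)),np.cos(th)]);H=m["hand_eye"];R=Ro.from_quat(quat).as_matrix()
    return R@H[:3,3]+pos, R@H[:3,:3]@d
def wz(u,v,z,pos,quat):
    o,d=wray(u,v,pos,quat);return o+d*(z-o[2])/d[2]
E
python3 - <<'E'
from h import *
pos=np.array([462.57,-137.51,255.42]);q=[-0.12381221,0.69629465,0.12301448,0.69621242]
for n,u,v,z,ex in [("bedR",149,155,15,(-190,-115)),("bedL",293,153,15,(-190,58)),("pl",308,165,34,(-180,70)),("pl",357,169,60,(-180,118)),("pl",350,287,60,(-45,118)),("pl",305,283,34,(-45,70)),("bl",218,215,37,0),("bl",269,215,37,0),("bl",222,302,37,0),("bl",269,302,37,0),("gR in top",215,160,27,(-185,-31.5)),("gL in",270,160,27,(-185,31.5))]:
    print(n,np.round(w2b(wz(u,v,z,pos,q)),1),ex)
E
```

```text
bedR [-188.8 -113.3   15. ] (-190, -115)
bedL [-187.8   54.3   15. ] (-190, 58)
pl [-177.5   69.6   34. ] (-180, 70)
pl [-178.4  116.6   60. ] (-180, 118)
pl [-44.7 119.2  60. ] (-45, 118)
pl [-36.1  70.   34. ] (-45, 70)
bl [-122.7  -28.3   37. ] 0
bl [-122.9   28.1   37. ] 0
bl [ -9.2 -31.7  37. ] 0
bl [-10.8  26.6  37. ] 0
gR in top [-182.3  -30.7   27. ] (-185, -31.5)
gL in [-181.6   29.2   27. ] (-185, 31.5)
```

Request:
{"fn": "drive_tool", "kwargs": {"plan": [{"fingers": 1, "travel": [0.04, 0.004, 0.011], "spin": 0}, {"fingers": 1, "travel": [0.08, 0.004, 0.011], "spin": 0}, {"fingers": 1, "travel": [0.12, 0.004, 0.011], "spin": 0}, {"fingers": 1, "travel": [0.16, 0.004, 0.011], "spin": 0}, {"fingers": 1, "travel": [0.165, 0.004, 0.011], "spin": 0}]}}

```text
time: 2.15
eef_pos: [465.3, -124.1, 86.7]
tcp_rot: [-0.121, 0.7, 0.125, 0.693]
wrist_force: [-0.9, 0.5, -0.7]
width: 85.5
```

```bash
python3 - <<'E'
from h import *
go((-148,45,50))
p,d=arm.get_image("wrist");cv2.imwrite("pics/w2.png",p[:,:,::-1])
p,d=arm.get_image("scene");cv2.imwrite("pics/s2.png",cv2.resize(p[150:260,180:310,::-1],(700,592),interpolation=cv2.INTER_CUBIC))
E
```

```text
t 2.15 tcp borer [-152.7   52.4   86.7] F [-0.9  0.5 -0.7] w 85.5
tool y in borer [0.001 1.    0.007] x [-0.011  0.003 -1.   ] z [ 0.94   0.342 -0.009]
travel [36.6 -7.7  5. ]
spin to y* 1 -0.001
spin to y* -1 3.141
```

View pics/w2.png

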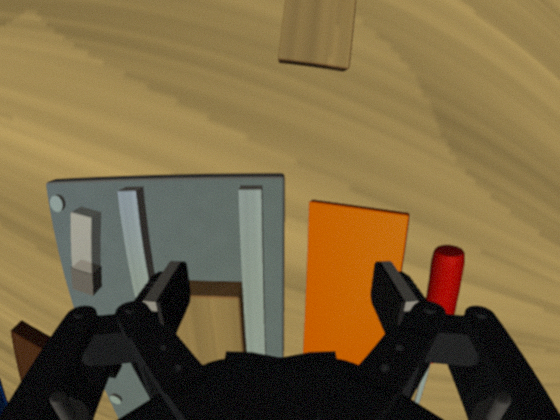

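View pics/s2.png

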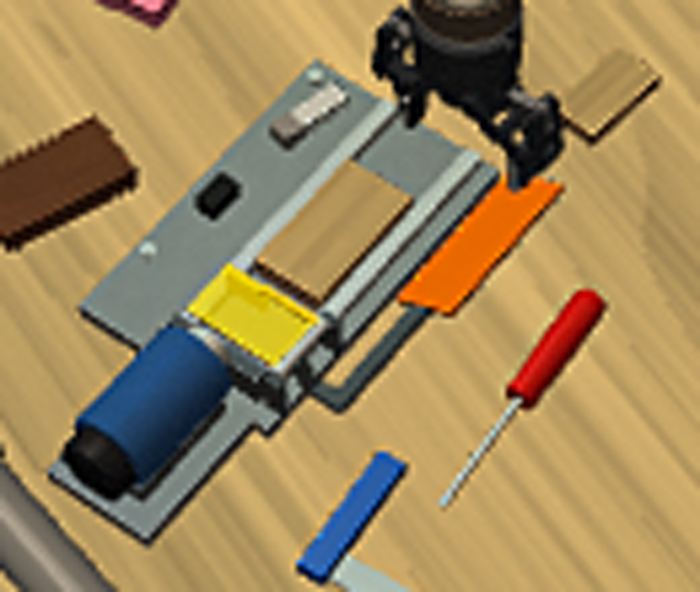

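Request:
{"fn": "drive_tool", "kwargs": {"plan": [{"fingers": 1, "travel": [0.005, 0, 0], "spin": 0}, {"fingers": 1, "travel": [0.01, 0, 0], "spin": 0}, {"fingers": 1, "travel": [0.01, 0, 0], "spin": 0}, {"fingers": 1, "travel": [0.01, 0, 0], "spin": 0}, {"fingers": 1, "travel": [0.01, 0, 0], "spin": 0}]}}

```text
time: 2.75
eef_pos: [470.4, -126.2, 81.9]
tcp_rot: [-0.123, 0.696, 0.123, 0.697]
wrist_force: [-0.7, 0.1, -0.1]
width: 85.8
```

```bash
python3 - <<'E'
from h import *
go((-148,45,50))
E
```

```text
t 2.75 tcp borer [-148.6   48.7   81.9] F [-0.7  0.1 -0.1] w 85.8
tool y in borer [ 0.     1.    -0.001] x [ 0.001 -0.    -1.   ] z [0.939 0.343 0.001]
travel [31.9 -3.7  0.6]
spin to y* 1 -0.0
spin to y* -1 3.142
```

Request:
{"fn": "drive_tool", "kwargs": {"plan": [{"fingers": 1, "travel": [0.003, -0.003, 0], "spin": 0}, {"fingers": 1, "travel": [0.007, -0.003, 0], "spin": 0}, {"fingers": 1, "travel": [0.011, -0.003, 0], "spin": 0}, {"fingers": 1, "travel": [0.015, -0.003, 0], "spin": 0}, {"fingers": 1, "travel": [0.015, -0.003, 0], "spin": 0}]}}

```text
time: 3.25
eef_pos: [470.3, -128.7, 65.4]
tcp_rot: [-0.123, 0.697, 0.123, 0.696]
wrist_force: [-0.4, -0.1, 0.1]
width: 85.7
```

Request:
{"fn": "drive_tool", "kwargs": {"plan": [{"fingers": 1, "travel": [0.003, 0, 0], "spin": 0}, {"fingers": 1, "travel": [0.006, 0, 0], "spin": 0}, {"fingers": 1, "travel": [0.009, 0, 0], "spin": 0}, {"fingers": 1, "travel": [0.01, 0, 0], "spin": 0}, {"fingers": 1, "travel": [0.01, 0, 0], "spin": 0}]}}

```text
time: 3.75
eef_pos: [471.3, -129.0, 56.4]
tcp_rot: [-0.123, 0.696, 0.123, 0.696]
wrist_force: [0.5, -0.9, 3.8]
width: 85.0
```

```bash
python3 - <<'E'
from h import *
go((-148,45,50))
p,d=arm.get_image("wrist");cv2.imwrite("pics/w3.png",p[:,:,::-1])
p,d=arm.get_image("scene");cv2.imwrite("pics/s3.png",cv2.resize(p[150:260,180:310,::-1],(700,592),interpolation=cv2.INTER_CUBIC))
E
```

```text
t 3.75 tcp borer [-148.7   45.8   56.4] F [ 0.5 -0.9  3.8] w 85.0
tool y in borer [-0.  1. -0.] x [ 0. -0. -1.] z [0.939 0.343 0.   ]
travel [ 6.4 -0.8  0.7]
spin to y* 1 0.0
spin to y* -1 -3.141
```

View pics/w3.png

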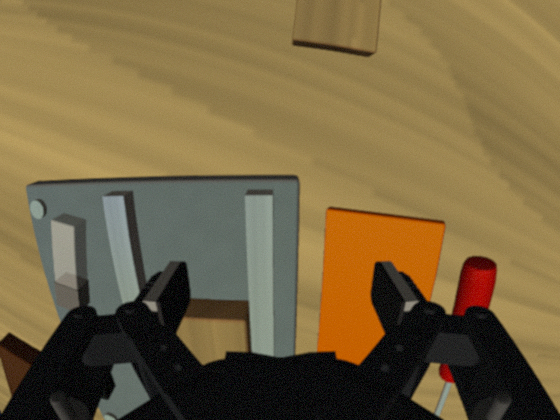

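View pics/s3.png

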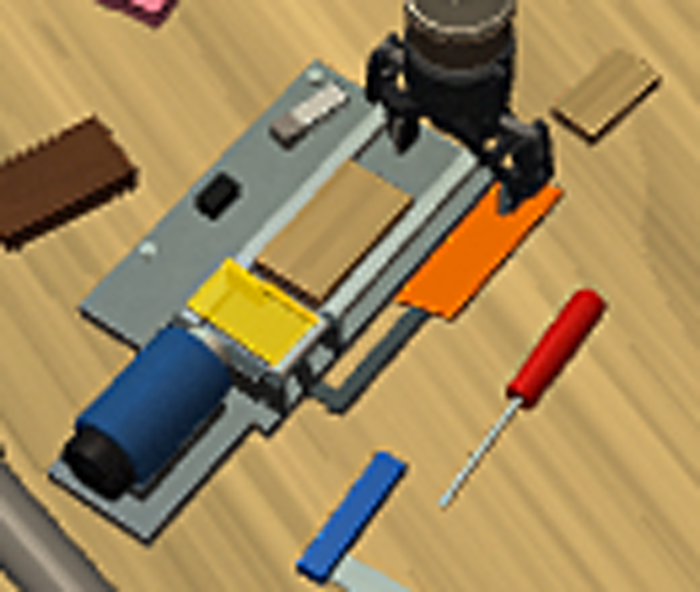

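Request:
{"fn": "drive_tool", "kwargs": {"plan": [{"fingers": 1, "travel": [0.003, 0, 0], "spin": 0}, {"fingers": 1, "travel": [0.006, 0, 0], "spin": 0}, {"fingers": 1, "travel": [0.009, 0, 0], "spin": 0}, {"fingers": 1, "travel": [0.012, 0, 0], "spin": 0}, {"fingers": 1, "travel": [0.012, 0, 0], "spin": 0}]}}

```text
time: 4.35
eef_pos: [472.2, -130.4, 44.7]
tcp_rot: [-0.124, 0.696, 0.122, 0.697]
wrist_force: [0.1, -4.7, 5.7]
width: 85.4
```

```bash
python3 - <<'E'
from h import *
go((-148,45,35))
p,d=arm.get_image("scene");cv2.imwrite("pics/s4.png",cv2.resize(p[150:260,180:310,::-1],(700,592),interpolation=cv2.INTER_CUBIC))
p,d=arm.get_image("top");cv2.imwrite("pics/t4.png",cv2.resize(p[100:260,240:400,::-1],(600,600),interpolation=cv2.INTER_CUBIC))
E
```

```text
t 4.35 tcp borer [-148.4   44.1   44.7] F [ 0.1 -4.7  5.7] w 85.4
tool y in borer [ 0.001  1.    -0.004] x [ 0.002 -0.003 -1.   ] z [0.94  0.342 0.001]
travel [9.7 0.9 0.4]
spin to y* 1 -0.001
spin to y* -1 3.141
```

View pics/s4.png

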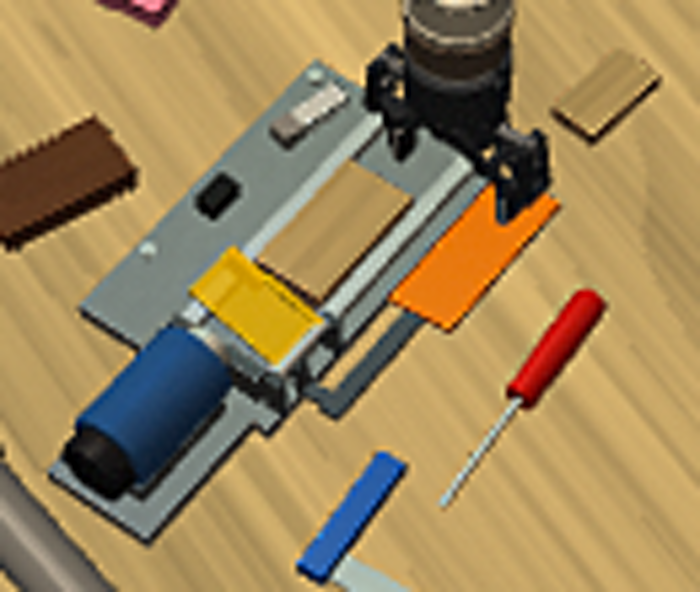

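View pics/t4.png

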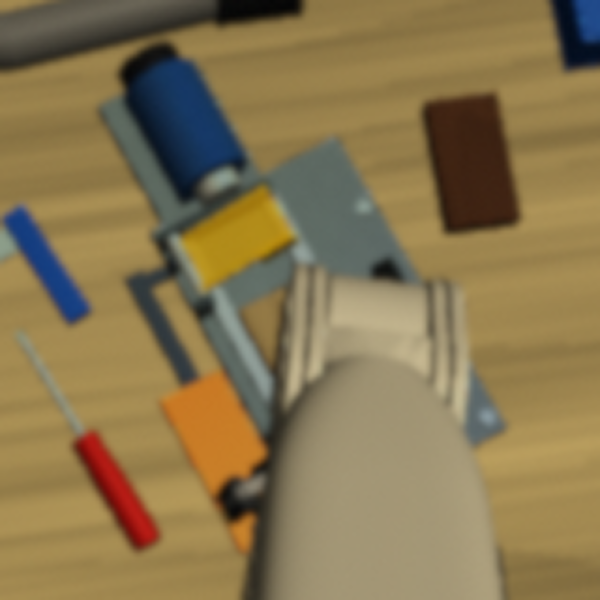

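```bash
cat > ang.py <<'E'
from h import *
print("scene crop px of flap corners (x10 / x58) & plate outer corner x-45")
for th in (0,.1,.2,.3,.4,.5,.6,.7):
    c,s=np.cos(th),np.sin(th);o=[]
    for x,y,z in((10,-84,2),(58,-84,2),(-45,68,10),(-180,68,10)):
        p=proj("scene",b2w((x,50+y*c+z*s,50-y*s+z*c)));o+=[np.round((p-[180,150]+.5)*[5.385,5.382]-.5).astype(int).tolist()]
    print(th,o)
E
python3 ang.py
```

```text
scene crop px of flap corners (x10 / x58) & plate outer corner x-45
0 [[233, 262], [190, 309], [454, 312], [566, 183]]
0.1 [[233, 256], [189, 303], [455, 317], [567, 189]]
0.2 [[234, 250], [190, 297], [454, 323], [566, 194]]
0.3 [[235, 246], [192, 292], [454, 327], [565, 199]]
0.4 [[238, 242], [194, 289], [452, 331], [563, 203]]
0.5 [[242, 238], [198, 285], [450, 335], [560, 207]]
0.6 [[247, 236], [202, 283], [446, 338], [557, 210]]
0.7 [[252, 234], [208, 282], [443, 340], [553, 213]]
```

Request:
{"fn": "drive_tool", "kwargs": {"plan": [{"fingers": 1, "travel": [0.003, 0, 0], "spin": 0}, {"fingers": 1, "travel": [0.006, 0, 0], "spin": 0}, {"fingers": 1, "travel": [0.009, 0, 0], "spin": 0}, {"fingers": 1, "travel": [0.011, 0, 0], "spin": 0}, {"fingers": 1, "travel": [0.011, 0, 0], "spin": 0}]}}

```text
time: 4.95
eef_pos: [473.6, -130.9, 34.8]
tcp_rot: [-0.124, 0.695, 0.121, 0.698]
wrist_force: [0.8, -7.0, 9.3]
width: 85.7
```

```bash
python3 - <<'E'
from h import *
go((-61,45,35))
p,d=arm.get_image("scene");cv2.imwrite("pics/s5.png",cv2.resize(p[150:260,180:310,::-1],(700,592),interpolation=cv2.INTER_CUBIC))
p,d=arm.get_image("wrist");cv2.imwrite("pics/w5.png",p[:,:,::-1])
E
```

```text
t 4.95 tcp borer [-147.2   43.2   34.8] F [ 0.8 -7.   9.3] w 85.7
tool y in borer [ 0.001  1.    -0.006] x [ 0.005 -0.004 -1.   ] z [0.94  0.342 0.004]
travel [ 0.1  1.8 86.2]
spin to y* 1 -0.001
spin to y* -1 3.141
```

View pics/s5.png

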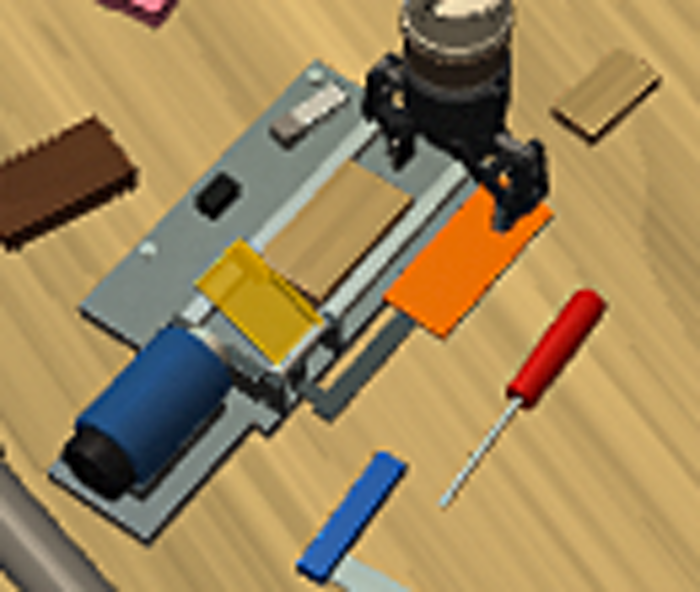

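View pics/w5.png

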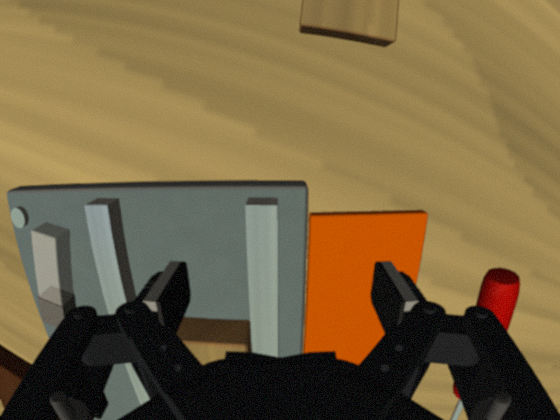

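Request:
{"fn": "drive_tool", "kwargs": {"plan": [{"fingers": 1, "travel": [0, 0, 0.006], "spin": 0}, {"fingers": 1, "travel": [0, 0, 0.014], "spin": 0}, {"fingers": 1, "travel": [0, 0, 0.022], "spin": 0}, {"fingers": 1, "travel": [0, 0, 0.03], "spin": 0}, {"fingers": 1, "travel": [0, 0, 0.038], "spin": 0}]}}

```text
time: 5.55
eef_pos: [504.5, -115.2, 32.6]
tcp_rot: [-0.122, 0.698, 0.124, 0.695]
wrist_force: [-4.3, -0.4, 5.0]
width: 85.4
```

```bash
python3 - <<'E'
from h import *
go((-61,43.5,35))
p,d=arm.get_image("scene");cv2.imwrite("pics/s6.png",cv2.resize(p[150:260,180:310,::-1],(700,592),interpolation=cv2.INTER_CUBIC))
E
```

```text
t 5.55 tcp borer [-112.8   47.3   32.6] F [-4.3 -0.4  5. ] w 85.4
tool y in borer [-0.     1.     0.003] x [-0.005  0.001 -1.   ] z [ 0.939  0.343 -0.004]
travel [-2.7 -3.8 51.8]
spin to y* 1 0.0
spin to y* -1 -3.141
```

View pics/s6.png

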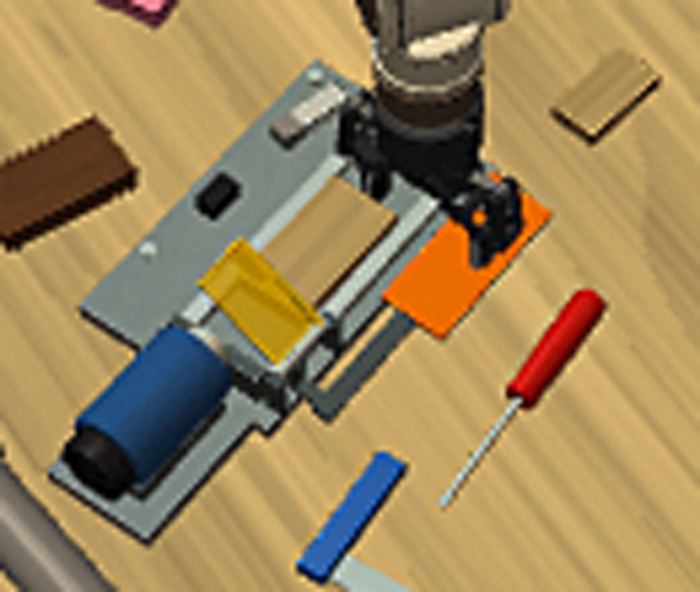

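Request:
{"fn": "drive_tool", "kwargs": {"plan": [{"fingers": 1, "travel": [0, 0, 0.007], "spin": 0}, {"fingers": 1, "travel": [0, 0, 0.014], "spin": 0}, {"fingers": 1, "travel": [0, 0, 0.021], "spin": 0}, {"fingers": 1, "travel": [0, 0, 0.028], "spin": 0}, {"fingers": 1, "travel": [0, 0, 0.033], "spin": 0}]}}

```text
time: 6.1
eef_pos: [535.9, -103.8, 32.5]
tcp_rot: [-0.123, 0.698, 0.124, 0.695]
wrist_force: [-4.8, -0.6, 6.0]
width: 85.5
```

```bash
python3 - <<'E'
from h import *
go((-61,45,34))
p,d=arm.get_image("scene");cv2.imwrite("pics/s7.png",cv2.resize(p[150:260,180:310,::-1],(700,592),interpolation=cv2.INTER_CUBIC))
E
```

```text
t 6.1 tcp borer [-79.4  47.3  32.5] F [-4.8 -0.6  6. ] w 85.5
tool y in borer [-0.001  1.     0.003] x [-0.004  0.001 -1.   ] z [ 0.939  0.343 -0.004]
travel [-1.6 -2.3 18.4]
spin to y* 1 0.001
spin to y* -1 -3.141
```

View pics/s7.png

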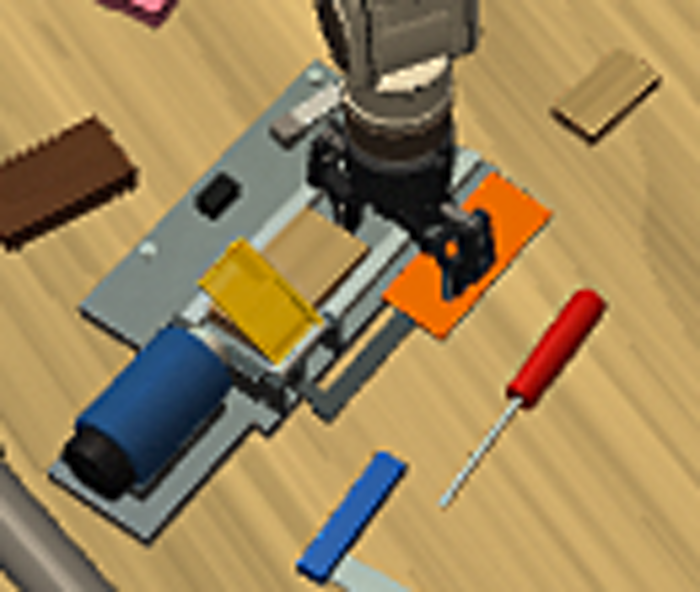

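Request:
{"fn": "drive_tool", "kwargs": {"plan": [{"fingers": 1, "travel": [0, 0, 0.004], "spin": 0}, {"fingers": 1, "travel": [0, 0, 0.008], "spin": 0}, {"fingers": 1, "travel": [0, 0, 0.012], "spin": 0}, {"fingers": 1, "travel": [0, 0, 0.015], "spin": 0}, {"fingers": 1, "travel": [0, 0, 0.016], "spin": 0}]}}

```text
time: 6.65
eef_pos: [552.7, -98.7, 33.1]
tcp_rot: [-0.123, 0.696, 0.124, 0.696]
wrist_force: [-3.5, -1.2, 4.6]
width: 85.3
```

```bash
python3 - <<'E'
from h import *
go((-61,45,34))
E
```

```text
t 6.65 tcp borer [-61.9  46.4  33.1] F [-3.5 -1.2  4.6] w 85.3
tool y in borer [-0.     1.     0.001] x [-0.001  0.001 -1.   ] z [ 0.939  0.343 -0.   ]
travel [-0.9 -1.4  0.9]
spin to y* 1 0.0
spin to y* -1 -3.141
```

Request:
{"fn": "drive_tool", "kwargs": {"plan": [{"fingers": 1, "travel": [0, 0, 0.001], "spin": 0}, {"fingers": 1, "travel": [0, 0, 0.002], "spin": 0}, {"fingers": 1, "travel": [0, 0, 0.003], "spin": 0}, {"fingers": 1, "travel": [0, 0, 0.003], "spin": 0}, {"fingers": 1, "travel": [0, 0, 0.003], "spin": 0}]}}

```text
time: 7.15
eef_pos: [554.2, -98.4, 33.2]
tcp_rot: [-0.123, 0.697, 0.123, 0.695]
wrist_force: [-6.1, -2.0, 7.2]
width: 85.6
```

```bash
python3 - <<'E'
from h import *
go((-61,45,34))
p,d=arm.get_image("scene");cv2.imwrite("pics/s8.png",cv2.resize(p[150:260,180:310,::-1],(700,592),interpolation=cv2.INTER_CUBIC))
E
```

```text
t 7.15 tcp borer [-60.3  46.1  33.2] F [-6.1 -2.   7.2] w 85.6
tool y in borer [0.001 1.    0.   ] x [-0.003 -0.001 -1.   ] z [ 0.94   0.342 -0.003]
travel [-0.8 -1.1 -0.7]
spin to y* 1 -0.001
spin to y* -1 3.141
```

View pics/s8.png

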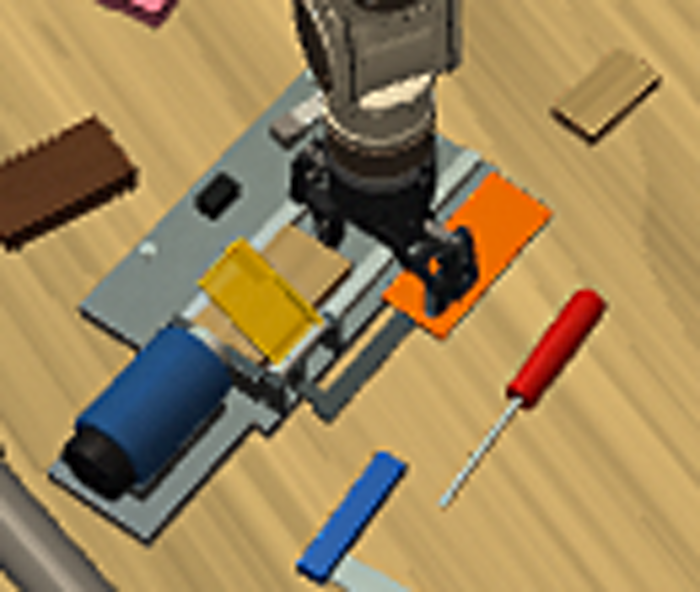

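Request:
{"fn": "drive_tool", "kwargs": {"plan": [{"fingers": 1, "travel": [0, 0, 0.001], "spin": 0}, {"fingers": 1, "travel": [0, 0, 0.002], "spin": 0}, {"fingers": 1, "travel": [0, 0, 0.003], "spin": 0}, {"fingers": 1, "travel": [0, 0, 0.003], "spin": 0}, {"fingers": 1, "travel": [0, 0, 0.003], "spin": 0}]}}

```text
time: 7.7
eef_pos: [554.4, -98.3, 33.1]
tcp_rot: [-0.123, 0.699, 0.122, 0.694]
wrist_force: [-13.2, -3.7, 11.9]
width: 85.3
```

```bash
python3 - <<'E'
from h import *
go((-61,45,34))
E
```

```text
t 7.7 tcp borer [-60.2  46.1  33.1] F [-13.2  -3.7  11.9] w 85.3
tool y in borer [ 0.003  1.    -0.   ] x [-0.008 -0.003 -1.   ] z [ 0.94   0.34  -0.008]
travel [-0.9 -1.1 -0.9]
spin to y* 1 -0.003
spin to y* -1 3.139
```

```bash
python3 - <<'E'
from h import *
for x in(-46,-50,-54,-58):
  print(x,[np.round((proj("scene",b2w((x,y,37)))-[180,150]+.5)*[5.385,5.382]-.5) .tolist() for y in(-30,30)])
p,d=arm.get_image("scene");cv2.imwrite("pics/s9.png",cv2.resize(p[175:225,210:270,::-1],(720,600),interpolation=cv2.INTER_CUBIC))
E
```

```text
-46 [[288.0, 224.0], [354.0, 265.0]]
-50 [[291.0, 220.0], [358.0, 262.0]]
-54 [[295.0, 216.0], [361.0, 258.0]]
-58 [[298.0, 213.0], [365.0, 254.0]]
```

View pics/s9.png

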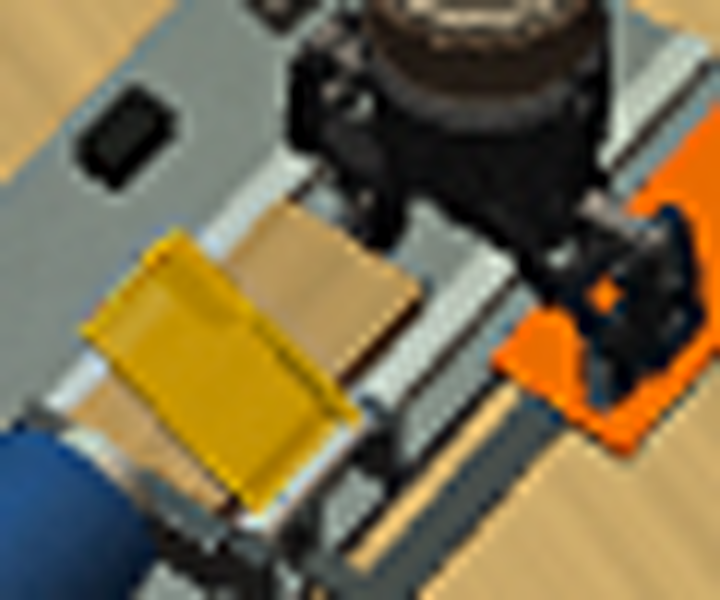

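Request:
{"fn": "drive_tool", "kwargs": {"plan": [{"fingers": 1, "travel": [0, 0, -0.003], "spin": 0}, {"fingers": 1, "travel": [0, 0, -0.006], "spin": 0}, {"fingers": 1, "travel": [0, 0, -0.01], "spin": 0}, {"fingers": 1, "travel": [0, 0, -0.015], "spin": 0}, {"fingers": 1, "travel": [0, 0, -0.02], "spin": 0}]}}

```text
time: 8.25
eef_pos: [542.2, -104.0, 34.6]
tcp_rot: [-0.124, 0.694, 0.123, 0.698]
wrist_force: [4.3, 1.7, 5.5]
width: 85.4
```

```bash
python3 - <<'E'
from h import *
go((-75,45,80))
p,d=arm.get_image("scene");cv2.imwrite("pics/s10.png",cv2.resize(p[175:225,210:270,::-1],(720,600),interpolation=cv2.INTER_CUBIC))
E
```

```text
t 8.25 tcp borer [-73.5  45.   34.6] F [4.3 1.7 5.5] w 85.4
tool y in borer [-0.     1.    -0.002] x [ 0.006 -0.    -1.   ] z [0.939 0.343 0.005]
travel [-45.4  -0.1  -1.2]
spin to y* 1 0.0
spin to y* -1 -3.141
```

View pics/s10.png

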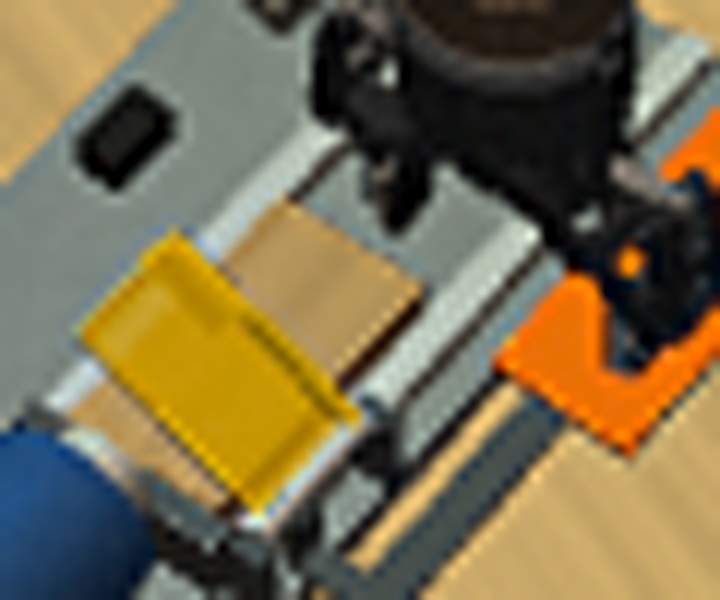

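Request:
{"fn": "drive_tool", "kwargs": {"plan": [{"fingers": 1, "travel": [-0.003, 0, 0], "spin": 0}, {"fingers": 1, "travel": [-0.006, 0, 0], "spin": 0}, {"fingers": 1, "travel": [-0.009, 0, 0], "spin": 0}, {"fingers": 1, "travel": [-0.012, 0, 0], "spin": 0}, {"fingers": 1, "travel": [-0.015, 0, 0], "spin": 0}]}}

```text
time: 8.8
eef_pos: [539.0, -103.9, 48.2]
tcp_rot: [-0.123, 0.697, 0.123, 0.696]
wrist_force: [-1.2, 0.2, 2.9]
width: 85.6
```

Request:
{"fn": "drive_tool", "kwargs": {"plan": [{"fingers": 1, "travel": [-0.003, 0, 0], "spin": 0}, {"fingers": 1, "travel": [-0.008, 0, 0], "spin": 0}, {"fingers": 1, "travel": [-0.018, 0, 0], "spin": 0}, {"fingers": 1, "travel": [-0.035, 0, 0], "spin": 0}, {"fingers": 1, "travel": [-0.06, 0, 0], "spin": 0}]}}

```text
time: 9.3
eef_pos: [538.4, -103.9, 108.0]
tcp_rot: [-0.123, 0.697, 0.123, 0.695]
wrist_force: [0.6, -0.6, 0.2]
width: 85.1
```

Request:
{"fn": "drive_tool", "kwargs": {"plan": [{"fingers": 1, "travel": [-0.03, 0, 0], "spin": 0}, {"fingers": 1, "travel": [-0.07, 0, -0.02], "spin": 0}, {"fingers": 1, "travel": [-0.1, 0, -0.06], "spin": 0}, {"fingers": 1, "travel": [-0.12, 0, -0.09], "spin": 0}, {"fingers": 1, "travel": [-0.12, 0, -0.1], "spin": 0}]}}

```text
time: 9.8
eef_pos: [445.1, -139.4, 232.1]
tcp_rot: [-0.124, 0.695, 0.121, 0.698]
wrist_force: [0.1, 0.3, -1.3]
width: 85.5
```

```bash
python3 - <<'E'
from h import *
go((-75,45,80))
s=arm.get_state();print(s["eef_pos"].tolist(),s["tcp_rot"].tolist())
p,d=arm.get_image("wrist");cv2.imwrite("pics/w11.png",p[:,:,::-1])
p,d=arm.get_image("scene");cv2.imwrite("pics/s11.png",cv2.resize(p[150:260,180:310,::-1],(700,592),interpolation=cv2.INTER_CUBIC))
E
```

```text
t 9.8 tcp borer [-176.9   45.   232.1] F [ 0.1  0.3 -1.3] w 85.5
tool y in borer [ 0.002  1.    -0.004] x [ 0.005 -0.003 -1.   ] z [0.94  0.341 0.004]
travel [152.5   0.8 101.3]
spin to y* 1 -0.002
spin to y* -1 3.14
[445.0540426295685, -139.39529885706955, 232.09331476933983] [-0.12379020652864188, 0.6946555803056239, 0.1213424996751669, 0.698144402892722]
```

View pics/s11.png

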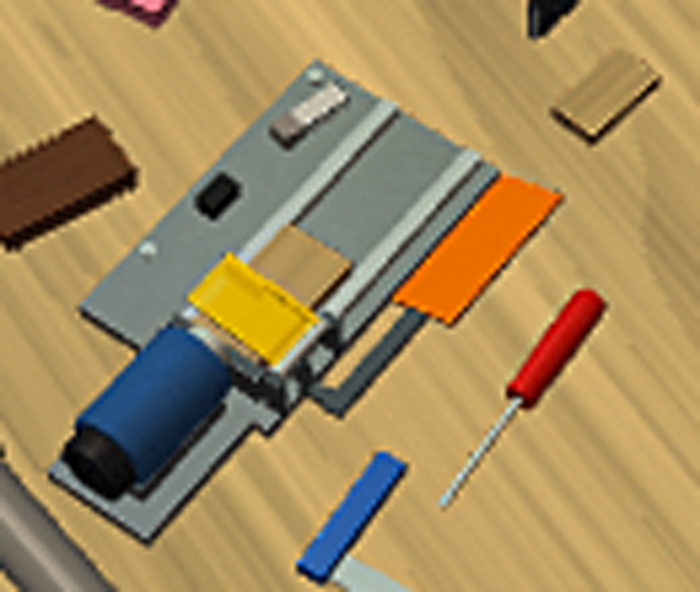

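View pics/w11.png

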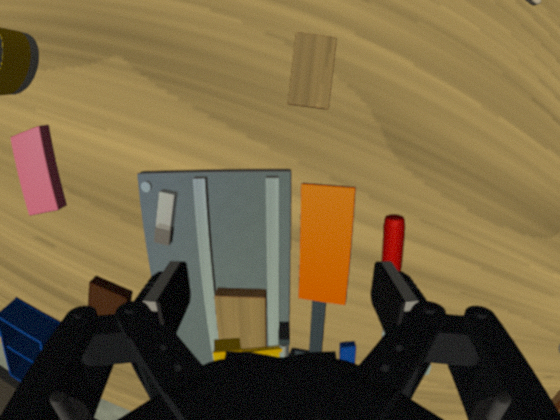

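```bash
python3 - <<'E'
from h import *
s=arm.get_state()
for u,v,z in((216,289,37),(267,289,37),(292,170,15),(301,184,None or 38),(299,301,38)): print(np.round(w2b(wz(u,v,z,s["eef_pos"],s["tcp_rot"])),1))
p,d=arm.get_image("top");cv2.imwrite("pics/t11.png",cv2.resize(p[120:220,260:360,::-1],(600,600),interpolation=cv2.INTER_CUBIC))
E
```

```text
[-60.7 -26.8  37. ]
[-62.   30.5  37. ]
[-189.9   57.5   15. ]
[-180.2   65.5   38. ]
[-46.6  66.1  38. ]
```

View pics/t11.png

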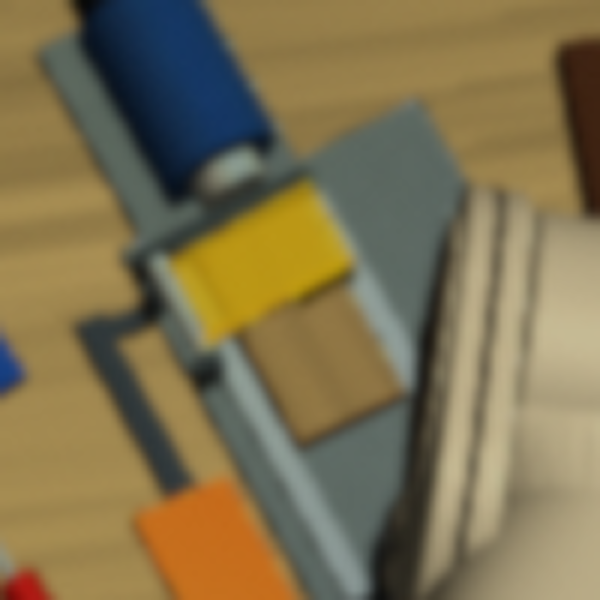

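```bash
python3 - <<'E'
from h import *
s=arm.get_state()
for u,v,z in((216,297,37),(267,297,37),(216,289,15),(267,289,15)): print(np.round(w2b(wz(u,v,z,s["eef_pos"],s["tcp_rot"])),1))
for c in((305,442),(408,391)): print("top",w2b(onz("top",260+c[0]/6-.4,120+c[1]/6-.4,37)))
i=cv2.imread("pics/w11.png");print(i[282:304,240].tolist())
E
```

```text
[-50.  -27.2  37. ]
[-51.5  30.7  37. ]
[-47.3 -31.3  15. ]
[-48.7  29.9  15. ]
top [-51.05770579  25.68410468  37.        ]
top [-52.40413108 -30.81940092  37.        ]
[[102, 106, 97], [99, 109, 99], [105, 111, 99], [106, 113, 103], [111, 117, 106], [94, 100, 94], [57, 71, 71], [36, 52, 65], [25, 43, 61], [27, 44, 60], [20, 39, 54], [29, 47, 63], [27, 42, 63], [29, 47, 66], [43, 72, 96], [54, 91, 119], [63, 105, 132], [64, 108, 129], [68, 115, 134], [74, 115, 139], [61, 110, 134], [64, 112, 135]]
```

```bash
python3 - <<'E'
from h import *
print(arm.sign_off(),arm.get_state()["time"])
E
```

```text
the job is handed in; nothing more can be done
the job is handed in; nothing more can be done
```

The blank is home against the stop, the guard is resting on it, and I handed the job in at about 10 s. No verdict is reported on hand-in.

**What I did:** The left fingertip pressed the orange plate down and opened the guard to about 0.5 rad, judged from the scene image. The right fingertip then pushed the blank about 73 mm along the channel. It stopped moving there and the push force rose from about 5 N to about 14 N. I backed the hand off about 13 mm with the plate still held, let the plate up slowly and withdrew.

**Last checks:**
- **Blank position:** the near end should be at borer x -50 mm. The wrist camera put it at about -48 to -51.5, the top camera at -51 to -52 and the scene camera at about -47. That agrees with "home" within the 2–3 mm calibration error.
- **A reading that disagreed:** my first wrist measurement gave about -61 mm. I had used the lower edge of the end face as if it were the top edge, and it came right once corrected.
- **Squareness:** the measured ends differ by about 1.5 mm across the blank, or about 0.025 rad.
- **Guard:** about 0.15–0.2 rad on the blank, judged from the scene image.
- **Hand:** clear at 232 mm height, with the wrist force near zero (about 1 N).
- **Other things:** those visible in the last views looked unmoved. I did not re-measure them, and the cans and bottle were mostly out of those views.

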